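# Stop the egg cooker and hold the egg rack over the drip bowl

### The job

The eggs are done: switch the egg cooker off - its dial has a safety stop, so hold it pressed down, turn it clockwise all the way to OFF at the red dot and let it spring back up. Then lift the wire rack with its three eggs out of the pan by the black handle, carry it over the egg cups and jars without disturbing them, and hold it level and centred over the white bowl to drip, its feet about two centimetres above the rim and touching nothing. Finish while still holding it there, motionless, with all three eggs in the rack; do not put it down or let go.

Things in the scene. Friction and masses are not known exactly. Their poses are not given: they have to be found in the camera images.
- dial (a joint): Angle (rad) of the cooker's dial. 0 = OFF (end stop, white pointer at the red dot); grows anticlockwise seen from above; 0.7 to 1.5 is the cooking range, turning freely. From 0.55 to 0.13 a stop tooth blocks it unless the dial is held at least 5 mm down; let go in that stretch it stays jammed down. Friction 0.03 N m.
- dial_press (a joint): How far the dial is pressed down (m): 0 = up, 0.007 = fully down. A spring pushes it up: about 3 N to start it moving, 5.6 N at 4 mm, 8 N at 7 mm.
- dial_grip (a point): Centre of the dial's grip bar, on its vertical axis. Grey dial: round skirt 54 mm across, with an upright bar 46 mm long, 13 mm thick, 25 mm tall, to be pinched from above; fingertips may push on the skirt beside it. The point is 12 mm above the skirt's top face, 12.5 mm below the bar's top, 105 mm above the worktop when up. Moves with the dial: x runs along the bar to the pointer, z up.
- cooker: Electric egg cooker, fixed, lid off: a round steel pan, 172 mm across, rim 73 mm high, 148 mm inside, and on its -y side a round black console 98 mm across, 80 mm high, with the dial on top. Origin on the worktop under the pan's centre; the dial's axis is at (0, -132 mm) in its frame; at OFF the pointer looks along its +x.
- rack_grip (a point): Centre of the egg rack's handle: an upright black barrel 22 mm across, 30 mm tall, mid-rack, to be pinched from above from any side. Round wire rack 117 mm across with three eggs standing in it; egg tops are 48 mm below this point, the soles of its wire feet 113 mm below. About 0.33 kg, balanced. Starts standing in the pan, feet 22 mm above the worktop. z up.
- rack_foot (a point): Centre of the rack's underside, level with the soles of its feet, 113 mm below rack_grip on the rack's axis.
- rack: The rack itself; same place and axes as rack_foot.
- bowl_rim (a point): Centre of the drip bowl's mouth, level with its rim, 67 mm above the worktop. White china bowl, loose, 150 mm across at the rim, about 140 mm inside.
- bowl: The same bowl; origin at the centre of its underside on the worktop.
- egg_1: Brown egg 1, 43 mm wide, 56 mm tall; origin at its centre, which is 38.5 mm above the soles of the rack's feet and 37 mm from its axis.
- seat_1 (a point): Point fixed to the rack where the centre of egg 1 belongs.
- egg_2: Brown egg 2, 43 mm wide, 56 mm tall; origin at its centre, which is 38.5 mm above the soles of the rack's feet and 37 mm from its axis.
- seat_2 (a point): Point fixed to the rack where the centre of egg 2 belongs.
- egg_3: Brown egg 3, 43 mm wide, 56 mm tall; origin at its centre, which is 38.5 mm above the soles of the rack's feet and 37 mm from its axis.
- seat_3 (a point): Point fixed to the rack where the centre of egg 3 belongs.
- egg_cup_white_a: Bystander: white stoneware egg cup, 47 mm across, 58 mm tall. Origin at the centre of its underside.
- egg_cup_blue: Bystander: dark blue egg cup, 47 mm across, 58 mm tall. Origin at the centre of its underside.
- egg_cup_white_b: Bystander: second white egg cup, 47 mm across, 58 mm tall. Origin at the centre of its underside.
- salt_shaker: Bystander: small glass salt shaker with a grey top, 44 mm across, 90 mm tall. Origin at the centre of its underside.
- spice_jar: Bystander: glass spice jar with a black cap, 41 mm across, 105 mm tall. Origin at the centre of its underside.
- pepper_mill: Bystander: turned dark wooden pepper mill, 58 mm across, 150 mm tall, at the back. Origin at the centre of its underside.

How it is judged (in metres and radians):
On the way, in this order (a step that is already met when the one before it is completed fails the run):
1. the dial is at OFF and has sprung back up (value of joint dial below 0.1 rad and value of joint dial_press below 0.002 m), for 0.2 s.
2. the rack with its three eggs is held by the fingers, feet lifted above the pan's rim (height (world z) of rack_foot above 0.085 m and contact force between the fingers and rack above 0.5 N and distance between egg_1 and seat_1 below 0.015 m and distance between egg_2 and seat_2 below 0.015 m and distance between egg_3 and seat_3 below 0.015 m), for 0.2 s.
At the end, for the whole second after the job is handed in: Dial at OFF (under 0.1 rad) and up (under 2 mm down); rack gripped, still, tilt under 0.12 rad, its underside 4 to 40 mm above rim level, within 18 mm of the bowl centre, touching no bowl, cooker or bystander; bowl upright; each egg within 15 mm of its seat (all of step 1 and horizontal distance between rack_foot and bowl_rim below 0.018 m and z of rack_foot in the frame of bowl_rim between 0.004 and 0.04 m and angle between rack_foot's own z axis and vertical below 0.12 rad and angle between bowl's own z axis and vertical below 0.05 rad and contact force between the fingers and rack above 0.5 N and contact force between rack and bowl below 0.05 N and contact force between rack and cooker below 0.05 N and linear speed of rack below 0.03 m/s and contact force between rack and egg_cup_white_a below 0.05 N and contact force between rack and egg_cup_blue below 0.05 N and contact force between rack and egg_cup_white_b below 0.05 N and contact force between rack and salt_shaker below 0.05 N and contact force between rack and spice_jar below 0.05 N and contact force between rack and pepper_mill below 0.05 N and contact force between bowl and egg_1 below 0.05 N and contact force between bowl and egg_2 below 0.05 N and contact force between bowl and egg_3 below 0.05 N and distance between egg_1 and seat_1 below 0.015 m and distance between egg_2 and seat_2 below 0.015 m and distance between egg_3 and seat_3 below 0.015 m); the arm keeps its last pose, push and grip.
It fails at once if an egg leaves its seat in the rack (more than 25 mm) (distance between egg_1 and seat_1 above 0.025 m or distance between egg_2 and seat_2 above 0.025 m or distance between egg_3 and seat_3 above 0.025 m).
It fails at once if a bystander is pushed more than 25 mm or tipped more than 0.35 rad (distance of any of egg_cup_white_a, egg_cup_blue, egg_cup_white_b, salt_shaker, spice_jar, pepper_mill from where it was at the start of the episode above 0.025 m or angle between any of egg_cup_white_a, egg_cup_blue, egg_cup_white_b, salt_shaker, spice_jar, pepper_mill's own z axis and vertical above 0.35 rad).
It fails at once if the bowl is pushed more than 25 mm (distance of bowl from where it was at the start of the episode above 0.025 m).
It also fails if it takes over 58 s, if anything falls off the work surface, if the arm or the gripper's body presses on something with over 40 N, if the wrist force passes 120 N, or if a joint passes its speed limit or range.

### The arm

A 6-joint arm with a two-finger parallel gripper is mounted at the origin on a cart in front of the work surface, level with it; the furniture and walls round the work are solid. World frame = base frame: x ahead of the robot, y to its left, z up, the work surface at z = 0. Lengths are in mm, angles in rad, forces in N, time in s.
With the tool pointing down it reaches from about 350 to 775 mm from the base axis. Payload 7.3 kg.
Tool frame: the origin (TCP) lies between the finger pads; the fingertips stand 25 mm ahead of it and the grasp point (between the pads) lies 6 mm ahead of it; z points along the fingers, y is the line along which they close (so a half turn about z gives the same grasp; the last joint's range is limited). The gripper opens to 92 mm and grips with 3 to 60 N. Pads are 19 mm wide; open, the fingers measure 130 mm over their backs; the gripper's body (75 mm by 190 mm) begins 47 mm behind the grasp point.
Start: joints at [-1.315, 0.342, 1.524, -0, 1.275, -0.146], TCP at [205.338, -483.197, 251.741] pointing down, gripper open.
Joint ranges: [-2.53, 2.53], [-0.77, 2.02], [0.04, 2.7], [-1, 4.14], [0.28, 2.66], [-3.11, 3.11]. Speed limits (rad/s): [2.57, 2.57, 3.14, 3.14, 3.14, 3.14].

### API

Orientations are given as [roll, pitch, yaw] about the fixed x, y, z axes, in that order (R = Rz(yaw) Ry(pitch) Rx(roll)).
In Python, from plant import bot gives the robot as it stands.
- The arm moves only by the tool play_rows, never from a script. Its argument "commands" is a list of rows, each an object of numbers: "x", "y", "z": the shift along the tool's x, y, z in m; "twist": the turn about the tool's z in degrees. In form: [{"x": .., "y": .., "z": .., "twist": ..}, ...]. A call has exactly 8 rows; each row is the pose to reach, as a shift and turn from the pose commanded when the call began, along the tool's axes at that moment; what a row does not reach only later rows make up. A row lasts 1/10 s, in which the tool goes at most 50 mm and 8.59 degrees, less where a joint would pass 70% of its speed; a pose out of reach is approached as far as the arm can. A call with a gripper value outside its range is refused whole. "jaw" is the closure, from 0 (fully open) to 1 (shut), set as the call begins (left out, the last holds). The fingers move at their own pace and stop on an object; the grip force is fixed at half the most. Time passes only in rows, so rows that repeat a pose let the fingers close, or fill a call up. It gives the time, the measured TCP pose, the force, the opening and the grip force at its end, in the units of the state.
- bot.get_obs(): the state, without advancing time (a new reading comes with each control period).
- bot.capture(name): name is "scene" or "top"; returns a dict with "pixels" (400x640x3 uint8, red, green, blue), "fx", "fy", "cx", "cy" (pixels), "eye" and "rotation" of the camera in the world. Camera axes: x right, y down, z forward; pixel columns grow to the right and rows downward; lengths in mm; the calibration is good to about 2 mm. A picture is of the moment at which its call begins. There is no depth.
- bot.close_job(): hands the job in; it is judged then, once.
The state is a dict: "time": time; "joint_positions": joint angles; "dq": joint speeds; "tau": joint torques, N m; "tool_pos": TCP position; "tcp_rot": TCP orientation; "contact_force": force on the tool from outside, world axes, zero at the start; "moment": the same for the moment, N m; "grip_width": finger opening in mm; "finger_force": force on a finger pad.
Only numpy, scipy, OpenCV 4.12 (cv2) and the standard library are available. Lean on these libraries where they do the work, as an engineer would, in place of code of your own. Each camera call takes 0.05 s, during which the arm holds its last target. There are 200 camera calls.

## Working session

There is one attempt and no reset: what is moved stays moved. The work goes in short steps, Python scripts to look and compute and a tool call to move; the robot and the scene stay as the last step left them, time stands still between calls to the robot, and variables do not carry over. Pictures are saved under pics/ and viewed, at most 12 in all, crops included, and the job is handed in when it is done.

Besides the shell and the picture viewer there is one more tool, called after ">>>" as name([rows], argument=value, ...), one row to a line, values as JSON. play_rows: Moves the arm, as the interface text tells. Its arguments: {"type":"object","properties":{"commands":{"type":"array"},"jaw":{"type":"number"}},"required":["commands"]}

```bash
mkdir -p pics
cat > h.py <<'E'
import numpy as np, cv2
from plant import bot
def shot(n,f):
    c=bot.capture(n); cv2.imwrite('pics/'+f,c['pixels'][:,:,::-1]); np.savez('pics/'+f+'.npz',**c); return c
def ray(c,u,v,z):
    R=np.array(c['rotation']);d=R@np.array([(u-c['cx'])/c['fx'],(v-c['cy'])/c['fy'],1.]);e=np.array(c['eye']);return e+d*(z-e[2])/d[2]
def proj(c,p):
    q=np.array(c['rotation']).T@(np.array(p,float)-c['eye']);return np.array([c['fx']*q[0]/q[2]+c['cx'],c['fy']*q[1]/q[2]+c['cy']])
E
python3 - <<'E'
from h import *
for n in('scene','top'):
    c=shot(n,n+'0.png'); print(n,c['fx'],c['cx'],c['cy'],c['eye'],np.round(c['rotation'],3).tolist())
print(bot.get_obs())
E
```

```text
scene 425.6438960579618 323.1419165619157 205.4432219498048 [-314.24141043 -538.01092278  563.42603026] [-2.001, -0.021, -0.952]
top 460.3232193421665 324.41506467327264 201.09987305581183 [ 348.69706567   -3.76853856 1361.15124703] [-3.052, 0.003, -1.575]
{'time': 0.1, 'joint_positions': array([-1.31500367e+00,  3.42665498e-01,  1.52490734e+00,  7.50196734e-06,
        1.27540546e+00, -1.45995437e-01]), 'dq': array([ 6.97553555e-06, -1.64773959e-03, -4.87758057e-04, -8.02273369e-04,
       -2.10347967e-03,  1.39254308e-03]), 'tau': array([ 1.34532656e-03, -4.32002413e+01, -2.44695532e+01,  7.18681561e-02,
        5.26840962e-02, -4.20580682e-05]), 'tool_pos': array([ 205.25075568, -482.86345836,  251.11291651]), 'tcp_rot': array([-3.14022279e+00, -2.08677567e-04,  4.01785758e-01]), 'contact_force': array([ 0.18747681, -0.18533347, -0.17638411]), 'moment': array([ 0.00739435,  0.00491674, -0.03323432]), 'finger_force': 0.0, 'grip_width': 92.06657864860993}
```

View pics/top0.png

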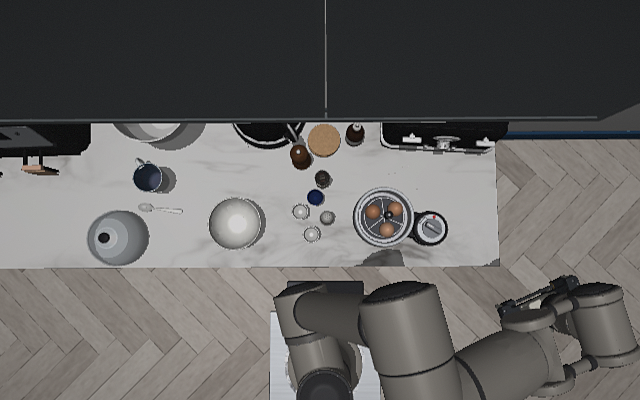

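View pics/scene0.png

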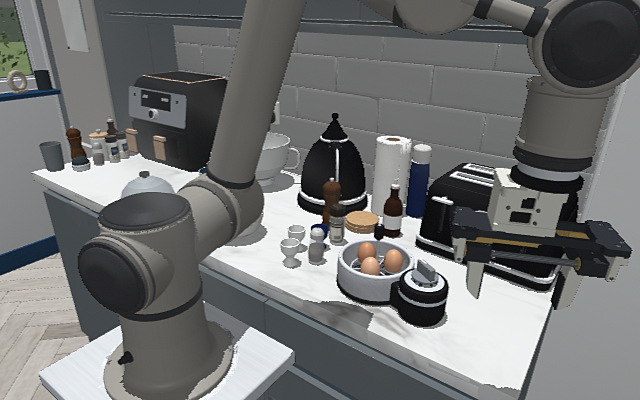

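The top view shows the pan at about (383,217), dial (431,228), bowl (236,222), cups at (301,212), (316,197), (312,234), shaker (327,217) and jar (322,178). The mill is at (300,155). Next I'll enlarge the cooker and bowl regions.

```bash
python3 - <<'E'
s=open('h.py').read()
s=s.replace("import numpy as np, cv2","import numpy as np, cv2\nfrom scipy.spatial.transform import Rotation as Ro").replace("np.array(c['rotation'])","Ro.from_euler('xyz',c['rotation']).as_matrix()")
open('h.py','w').write(s)
E
cat > crop.py <<'E'
import cv2,sys
f,x0,y0,w,h,k,o=sys.argv[1:]
x0,y0,w,h,k=map(int,(x0,y0,w,h,k))
i=cv2.imread('pics/'+f)[y0:y0+h,x0:x0+w]
i=cv2.resize(i,None,fx=k,fy=k,interpolation=cv2.INTER_CUBIC);cv2.imwrite('pics/'+o,i)
E
python3 - <<'E'
from h import *
c=dict(np.load('pics/top0.png.npz')); s=dict(np.load('pics/scene0.png.npz'))
for n,u,v,z in [('pan',383,217,73),('dial',431,228,117),('handle',388,214,150),('bowl',236,222,67),('wa',301,212,58),('blue',316,197,58),('wb',312,234,58),('salt',327,217,90),('jar',322,178,105),('mill',300,155,150),('edge',400,267,0),('back',400,122,0)]:
    p=ray(c,u,v,z);print(n,p.round(),proj(s,p).round())
# red dot
im=c['pixels'].astype(int)
m=(im[...,0]>150)&(im[...,1]<90)&(im[...,2]<90); ys,xs=np.nonzero(m); k=(xs>405)&(xs<455)&(ys>205)&(ys<250); print('red',xs[k],ys[k])
E
python3 crop.py top0.png 345 180 110 75 7 crop0.png
```

```text
pan [ 419. -165.   73.] [373. 254.]
dial [ 386. -288.  117.] [421. 262.]
handle [ 423. -169.  150.] [378. 223.]
bowl [407. 248.  67.] [237. 210.]
wa [435.  66.  58.] [296. 228.]
blue [478.  23.  58.] [320. 227.]
wb [373.  34.  58.] [290. 241.]
salt [419.  -8.  90.] [316. 227.]
jar [525.   5. 105.] [337. 206.]
mill [581.  63. 150.] [331. 178.]
edge [ 276. -221.    0.] [360. 325.]
back [ 709. -230.    0.] [445. 241.]
red [433 434 433 434] [216 216 217 217]
```

View pics/crop0.png

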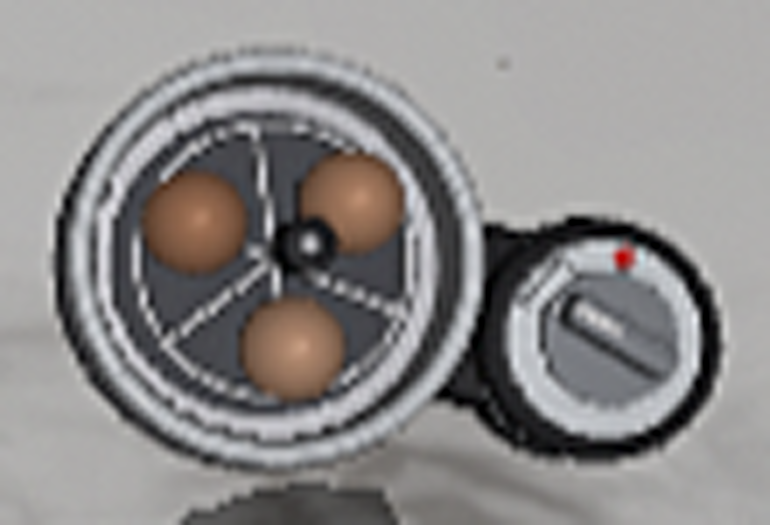

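The crop shows the dial pointer (white mark) at crop (595,315), its centre near (605,340) and the red dot at (624,258), so the dial stands at about 1.15 rad. The rack handle top is at (308,243). Now I'll fit these more precisely.

```bash
python3 - <<'E'
from h import *
c=dict(np.load('pics/top0.png.npz')); K=6
def sub(x0,y0,w,h): return cv2.resize(c['pixels'][y0:y0+h,x0:x0+w],None,fx=K,fy=K,interpolation=cv2.INTER_CUBIC)
def big(m):
    cs,_=cv2.findContours(m.astype(np.uint8),cv2.RETR_EXTERNAL,cv2.CHAIN_APPROX_NONE);return max(cs,key=cv2.contourArea)
def px(x0,y0,p): return (p[0]+.5)/K-.5+x0,(p[1]+.5)/K-.5+y0
def circ(c,x0,y0,ct,z):
    P=np.array([ray(c,*px(x0,y0,p),z)[:2] for p in cv2.convexHull(ct)[:,0]]).astype(np.float32)
    e=cv2.fitEllipse(P);return np.round(e[0],1),np.round(e[1],1)
# bowl
I=sub(195,180,85,85).astype(int); 
for t in(165,180,195,205):
    print('bowl',t,circ(c,195,180,big((I.min(2)>t)),67))
# console black, right of pan
I=sub(405,200,55,60).astype(int); g=I.max(2)
for t in(30,45,60):
    ct=big(g<t); print('console',t,circ(c,405,200,ct,80),px(405,200,ct[:,0].min(0)),px(405,200,ct[:,0].max(0)))
# light ring of console -> dial skirt within it
m=((g>130)); ct=big(m); print('ring',circ(c,405,200,ct,81))
# bar pointer white mark
m=(g>190)
n,l,s,ce=cv2.connectedComponentsWithStats(m.astype(np.uint8))
for i in range(1,n):
    if s[i,4]>40: print('white',s[i],np.round(px(405,200,ce[i]),1), ray(c,*px(405,200,ce[i]),117).round(1))
print('red',ray(c,433.5,216.5,80.5).round(1))
I=sub(375,200,28,28).astype(int); g=I.max(2)
for t in(40,55):
    ct=big(g<t); print('handle',t,px(375,200,ct[:,0].min(0)),px(375,200,ct[:,0].max(0)))
E
python3 crop.py top0.png 408 205 45 45 13 crop1.png
```

```text
Traceback (most recent call last):
cv2.error: OpenCV(4.12.0) /io/opencv/modules/imgproc/src/shapedescr.cpp:361: error: (-201:Incorrect size of input array) There should be at least 5 points to fit the ellipse in function 'fitEllipseNoDirect'
```

View pics/crop1.png

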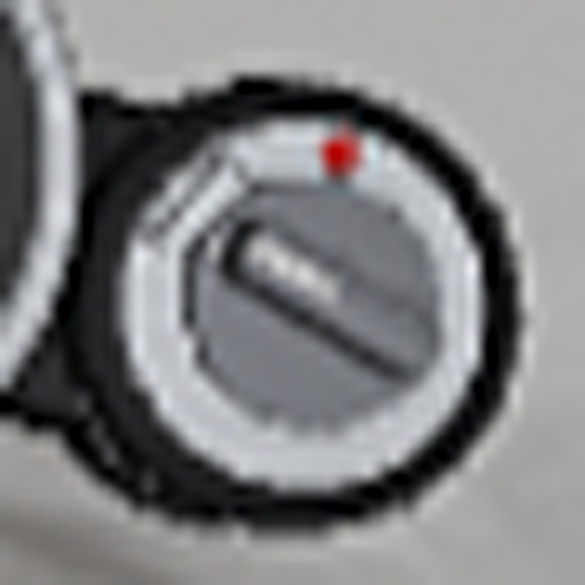

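The close crop shows the bar's near edge running from (230,270) to (400,380) and the ring centred near (301,303). The skirt is centred near (317,307) and the red dot is at (341,153).

```bash
python3 - <<'E'
from h import *
c=dict(np.load('pics/top0.png.npz')); s=dict(np.load('pics/scene0.png.npz'))
f=lambda p:((p[0]+.5)/13-.5+408,(p[1]+.5)/13-.5+205)
for n,p,z in[('ring',(301,303),80.5),('skirt',(317,307),93),('red',(341,153),80.5)]: print(n,ray(c,*f(p),z).round(1))
a=ray(c,*f((230,270)),93);b=ray(c,*f((400,380)),93);d=a-b;print('bar',np.degrees(np.arctan2(d[1],d[0])),a.round(),b.round())
g=lambda p:((p[0]+.5)/7-.5+345,(p[1]+.5)/7-.5+180)
print('pan',ray(c,*g(((55+487)/2,(45+468)/2)),73).round(1), ray(c,*g((55,256)),73)-ray(c,*g((487,256)),73))
print('handle',ray(c,*g((308,243)),150).round(1))
e=[ray(c,*g(p),87) for p in((194,222),(352,202),(293,347))];print('eggs',np.round(e,1).tolist())
def hull(z,t,x0,y0,w,h):
    I=c['pixels'][y0:y0+h,x0:x0+w].astype(np.uint8); I=cv2.resize(I,None,fx=6,fy=6,interpolation=cv2.INTER_CUBIC)
    cs,_=cv2.findContours((I.min(2)>t).astype(np.uint8),cv2.RETR_EXTERNAL,cv2.CHAIN_APPROX_NONE)
    k=max(cs,key=cv2.contourArea)
    k=cv2.convexHull(k)[:,0]
    P=np.array([ray(c,(p[0]+.5)/6-.5+x0,(p[1]+.5)/6-.5+y0,z)[:2] for p in k],np.float32)
    return P.min(0).round(),P.max(0).round(),(P.min(0)+P.max(0))/2
I=c['pixels']; print(I[222,200:275:3].min(1), I[185:262:3,236].min(1))
for t in(185,195,205,215):
    try: print(t,hull(67,t,200,185,75,75))
    except Exception as e: print(t,e)
E
python3 crop.py top0.png 195 180 85 80 7 crop2.png
```

```text
ring [ 387.7 -295.9   80.5]
skirt [ 386.4 -296.4   93. ]
red [ 419.7 -305.2   80.5]
bar 56.49813159861844 [ 394. -278.   93.] [ 371. -314.   93.]
pan [ 421.1 -165.7   73. ] [  0.81748447 172.77376764   0.        ]
handle [ 421.8 -170.   150. ]
eggs [[434.1, -133.7, 87.0], [441.7, -196.4, 87.0], [384.5, -172.1, 87.0]]
[179 180 182  48 110 129 152 165 173 186 208 208 208 207 208 208 189 181
 169 149 195  94 190 178 179] [181 179 171 171 135 120 149 165 179 183 205 207 207 207 207 208 191 179
 172 154 131 105 177 175 178 178]
185 (array([373., 211.], dtype=float32), array([436., 273.], dtype=float32), array([404.75494, 242.0654 ], dtype=float32))
195 (array([376., 218.], dtype=float32), array([430., 271.], dtype=float32), array([403.35938, 244.3733 ], dtype=float32))
205 (array([379., 220.], dtype=float32), array([427., 267.], dtype=float32), array([402.88275, 243.90518], dtype=float32))
215 (array([410., 327.], dtype=float32), array([416., 328.], dtype=float32), array([412.60724, 327.51202], dtype=float32))
```

View pics/crop2.png

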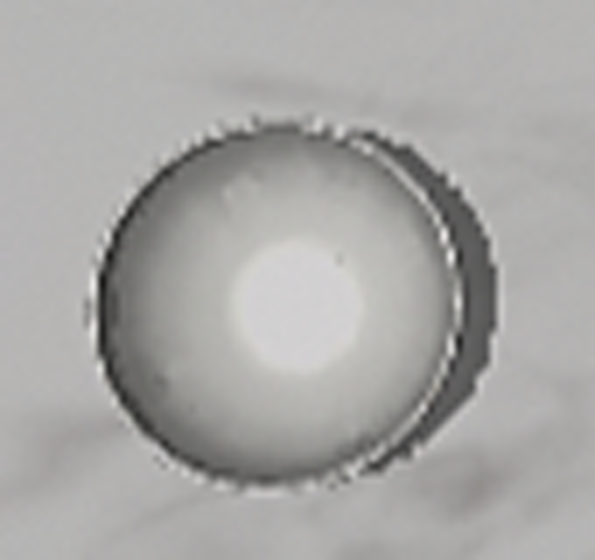

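```bash
cat >> h.py <<'E'
def go(p,yaw,q,yaw2):
    "shift in tool axes from commanded p,yaw(deg) to q,yaw2"
    R=Ro.from_euler('xyz',[180,0,yaw],degrees=True).as_matrix(); return (R.T@(np.array(q,float)-p)/1000).round(4), round(yaw-yaw2,2)
E
python3 - <<'E'
from h import *
c=dict(np.load('pics/top0.png.npz'))
print('bowl',ray(c,(277.5+.5)/7-.5+195,(304.5+.5)/7-.5+180,67).round(1))
print(go([205.34,-483.2,251.74],np.degrees(.4018),[387.5,-295.5,190],57))
E
```

```text
bowl [404.1 252.9  67. ]
(array([ 0.2411, -0.1015,  0.0617]), np.float64(-33.98))
```

>>> play_rows([
  {"x": 0.03, "y": -0.013, "z": 0.0, "twist": -4},
  {"x": 0.07, "y": -0.03, "z": 0.0, "twist": -9},
  {"x": 0.11, "y": -0.046, "z": 0.01, "twist": -15},
  {"x": 0.15, "y": -0.063, "z": 0.02, "twist": -21},
  {"x": 0.19, "y": -0.08, "z": 0.035, "twist": -27},
  {"x": 0.22, "y": -0.093, "z": 0.05, "twist": -31},
  {"x": 0.241, "y": -0.1015, "z": 0.0615, "twist": -34},
  {"x": 0.241, "y": -0.1015, "z": 0.0615, "twist": -34},
], jaw=0)

```text
time: 0.9
tool_pos: [388.1, -292.8, 188.5]
tcp_rot: [-3.138, -0.001, 1.0]
contact_force: [-1.3, -0.1, 0.3]
grip_width: 91.8
finger_force: 0.0
```

```bash
python3 - <<'E'
from h import *
c=shot('scene','s1.png'); t=shot('top','t1.png'); o=bot.get_obs(); print(o['tool_pos'],o['tcp_rot'])
for z in (93,117): print(proj(c,[387.5,-295.5,z]))
a=np.radians(57)
for r in(-23,23): print(proj(c,[387.5+r*np.cos(a),-295.5+r*np.sin(a),117]))
E
python3 crop.py s1.png 340 160 160 160 4 s1c.png
```

```text
[ 387.39344261 -295.42228963  190.05676544] [-3.14085502e+00  2.59622098e-04  9.95624638e-01]
[423.53336276 272.98278989]
[424.99305236 262.68255775]
[431.8173629  268.78049575]
[418.4779464  256.86091292]
```

View pics/s1c.png

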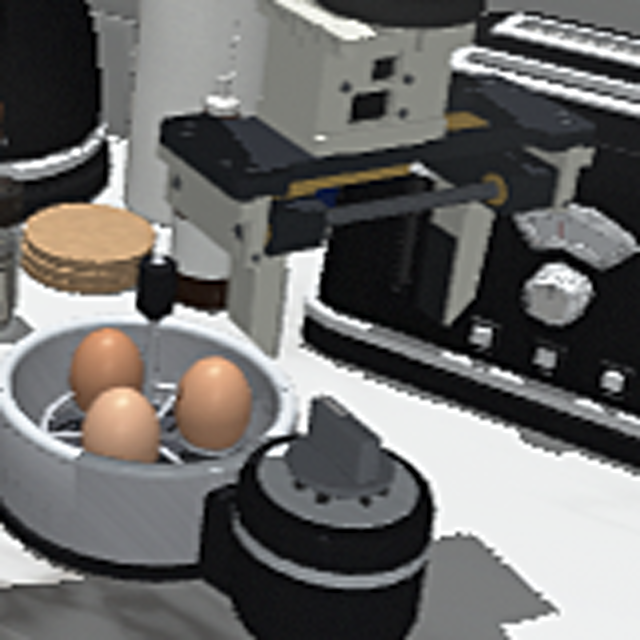

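The crop shows the dial's bar top centred near (350,425), the handle top at (157,258) and the left fingertip at (262,350). I'll compare these with the projections to check the calibration.

Run:
```python
from h import *
c=dict(np.load('pics/s1.png.npz'))
f=lambda p:((np.array(proj(c,p))-[340,160]+.5)*4-.5).round()
print('handle',f([421.8,-170,150]),'ring',f([387.5,-295.5,80.5]))
for n,r in(('L',-1),('R',1)):
  for d in(46,65):
    print(n,d,f([387.4+r*d*.84,-295.4-r*d*.545,165]))
print('eggtops',f([434.1,-133.7,87.0]),f([441.7,-196.4,87.0]),f([384.5,-172.1,87.0]))
for a in range(0,360,45): print(a,f([387.5+35*np.cos(np.radians(a)),-295.5+35*np.sin(np.radians(a)),80.5]),f([387.5+27*np.cos(np.radians(a)),-295.5+27*np.sin(np.radians(a)),93]),f([421+86*np.cos(np.radians(a)),-166+86*np.sin(np.radians(a)),73]))
```

```text
handle [155. 256.] ring [333. 475.]
L 46 [270. 343.]
L 65 [235. 350.]
R 46 [433. 311.]
R 65 [465. 305.]
eggtops [100. 329.] [206. 358.] [116. 387.]
0 [360. 443.] [357. 430.] [208. 318.]
45 [307. 436.] [316. 424.] [ 98. 304.]
90 [268. 451.] [286. 435.] [  8. 331.]
135 [266. 480.] [284. 458.] [-15. 388.]
180 [303. 507.] [313. 478.] [ 56. 446.]
225 [360. 516.] [357. 485.] [183. 465.]
270 [400. 499.] [387. 472.] [280. 429.]
315 [399. 469.] [387. 449.] [285. 367.]
```

>>> play_rows([
  {"x": -0.001, "y": 0, "z": 0.01, "twist": 0},
  {"x": -0.001, "y": 0, "z": 0.025, "twist": 0},
  {"x": -0.001, "y": 0, "z": 0.04, "twist": 0},
  {"x": -0.001, "y": 0, "z": 0.055, "twist": 0},
  {"x": -0.001, "y": 0, "z": 0.065, "twist": 0},
  {"x": -0.001, "y": 0, "z": 0.07, "twist": 0},
  {"x": -0.001, "y": 0, "z": 0.07, "twist": 0},
  {"x": -0.001, "y": 0, "z": 0.07, "twist": 0},
])

```text
time: 1.8
tool_pos: [387.0, -296.8, 120.6]
tcp_rot: [3.141, 0.0, 0.995]
contact_force: [0.1, 0.1, 0.3]
grip_width: 91.8
finger_force: 0.0
```

>>> play_rows([
  {"x": 0, "y": 0, "z": 0, "twist": 0},
  {"x": 0, "y": 0, "z": 0, "twist": 0},
  {"x": 0, "y": 0, "z": 0, "twist": 0},
  {"x": 0, "y": 0, "z": 0, "twist": 0},
  {"x": 0, "y": 0, "z": 0, "twist": 0},
  {"x": 0, "y": 0, "z": 0, "twist": 0},
  {"x": 0, "y": 0, "z": 0, "twist": 0},
  {"x": 0, "y": 0, "z": 0, "twist": 0},
], jaw=1)

```text
time: 2.6
tool_pos: [386.9, -296.4, 120.2]
tcp_rot: [-3.142, 0.0, 0.995]
contact_force: [-0.2, 0.8, 0.6]
grip_width: 32.3
finger_force: 0.0
```

>>> play_rows([
  {"x": 0, "y": 0, "z": 0, "twist": 0},
  {"x": 0, "y": 0, "z": 0, "twist": 0},
  {"x": 0, "y": 0, "z": 0, "twist": 0},
  {"x": 0, "y": 0, "z": 0, "twist": 0},
  {"x": 0, "y": 0, "z": 0, "twist": 0},
  {"x": 0, "y": 0, "z": 0, "twist": 0},
  {"x": 0, "y": 0, "z": 0, "twist": 0},
  {"x": 0, "y": 0, "z": 0, "twist": 0},
])

```text
time: 3.4
tool_pos: [387.3, -296.8, 120.3]
tcp_rot: [3.14, 0.0, 0.995]
contact_force: [3.4, -3.0, -3.5]
grip_width: 13.0
finger_force: 30.0
```

Gripped squarely, at a width of 13.0 mm. Next I press down and check the force.

>>> play_rows([
  {"x": 0, "y": 0.0005, "z": 0.002, "twist": 0},
  {"x": 0, "y": 0.0005, "z": 0.004, "twist": 0},
  {"x": 0, "y": 0.0005, "z": 0.006, "twist": 0},
  {"x": 0, "y": 0.0005, "z": 0.0075, "twist": 0},
  {"x": 0, "y": 0.0005, "z": 0.009, "twist": 0},
  {"x": 0, "y": 0.0005, "z": 0.009, "twist": 0},
  {"x": 0, "y": 0.0005, "z": 0.009, "twist": 0},
  {"x": 0, "y": 0.0005, "z": 0.009, "twist": 0},
])

```text
time: 4.2
tool_pos: [387.4, -296.9, 113.0]
tcp_rot: [3.14, 0.001, 0.995]
contact_force: [-2.4, 1.7, 18.7]
grip_width: 12.4
finger_force: 30.0
```

>>> play_rows([
  {"x": 0, "y": 0, "z": 0, "twist": 5},
  {"x": 0, "y": 0, "z": 0, "twist": 12},
  {"x": 0, "y": 0, "z": 0, "twist": 19},
  {"x": 0, "y": 0, "z": 0, "twist": 26},
  {"x": 0, "y": 0, "z": 0, "twist": 33},
  {"x": 0, "y": 0, "z": 0, "twist": 40},
  {"x": 0, "y": 0, "z": 0, "twist": 46},
  {"x": 0, "y": 0, "z": 0, "twist": 50},
])

```text
time: 5.0
tool_pos: [387.8, -297.4, 113.0]
tcp_rot: [3.139, -0.001, 0.119]
contact_force: [-1.4, -1.4, 17.1]
grip_width: 13.0
finger_force: 30.0
```

```bash
python3 -c "
from h import *
o=bot.get_obs();print(o['tool_pos'],o['tcp_rot'],o['contact_force'],o['moment'],o['grip_width'])"
```

```text
[ 387.75159057 -297.39750562  113.02503221] [ 3.13884442e+00 -1.45267714e-03  1.18871943e-01] [-1.41826545 -1.39022328 17.0661113 ] [-0.042019    0.2473385   0.06053112] 12.959197169096184
```

>>> play_rows([
  {"x": 0, "y": 0, "z": 0, "twist": 5},
  {"x": 0, "y": 0, "z": 0, "twist": 10},
  {"x": 0, "y": 0, "z": 0, "twist": 14},
  {"x": 0, "y": 0, "z": 0, "twist": 18},
  {"x": 0, "y": 0, "z": 0, "twist": 21},
  {"x": 0, "y": 0, "z": 0, "twist": 23},
  {"x": 0, "y": 0, "z": 0, "twist": 24},
  {"x": 0, "y": 0, "z": 0, "twist": 24},
])

```text
time: 5.8
tool_pos: [387.7, -297.7, 113.0]
tcp_rot: [3.139, -0.003, -0.296]
contact_force: [-2.0, -1.9, 15.5]
grip_width: 13.1
finger_force: 30.1
```

```bash
python3 -c "
from h import *
o=bot.get_obs();print(o['tool_pos'],o['tcp_rot'],o['contact_force'],o['moment'],o['grip_width'])"
```

```text
[ 387.74963062 -297.74985755  113.03324254] [ 3.13883440e+00 -2.60177338e-03 -2.95617878e-01] [-1.99452455 -1.89066563 15.45954749] [-0.24108516  0.37174971  0.43576207] 13.064076327632879
```

>>> play_rows([
  {"x": 0, "y": 0, "z": 0, "twist": 1},
  {"x": 0, "y": 0, "z": 0, "twist": 2},
  {"x": 0, "y": 0, "z": 0, "twist": 2},
  {"x": 0, "y": 0, "z": 0, "twist": 2},
  {"x": 0, "y": 0, "z": -0.003, "twist": 2},
  {"x": 0, "y": 0, "z": -0.006, "twist": 2},
  {"x": 0, "y": 0, "z": -0.009, "twist": 2},
  {"x": 0, "y": 0, "z": -0.009, "twist": 2},
])

```text
time: 6.6
tool_pos: [387.6, -297.7, 120.3]
tcp_rot: [3.14, -0.001, -0.33]
contact_force: [2.4, -6.8, 0.4]
grip_width: 13.0
finger_force: 30.5
```

```bash
python3 -c "
from h import *
o=bot.get_obs();print(o['tool_pos'],o['tcp_rot'],o['contact_force'],o['moment'],o['grip_width'])"
```

```text
[ 387.55521194 -297.66757963  120.28828168] [ 3.13954456e+00 -1.40389648e-03 -3.30135129e-01] [ 2.37932157 -6.75092335  0.41182971] [-1.03176662 -0.21992667  0.57773192] 13.015195557124128
```

>>> play_rows([
  {"x": 0, "y": 0, "z": 0, "twist": 0},
  {"x": 0, "y": 0, "z": 0, "twist": 0},
  {"x": 0, "y": 0, "z": 0, "twist": 0},
  {"x": 0, "y": 0, "z": 0, "twist": 0},
  {"x": 0, "y": 0, "z": -0.015, "twist": 0},
  {"x": 0, "y": 0, "z": -0.04, "twist": 0},
  {"x": 0, "y": 0, "z": -0.08, "twist": 0},
  {"x": 0, "y": 0, "z": -0.12, "twist": 0},
], jaw=0)

```text
time: 7.4
tool_pos: [386.8, -296.0, 241.0]
tcp_rot: [-3.14, 0.002, -0.331]
contact_force: [0.5, -1.1, 1.1]
grip_width: 72.5
finger_force: 0.0
```

```bash
python3 - <<'E'
from h import *
c=shot('scene','s2.png'); o=bot.get_obs(); print(o['tool_pos'],o['tcp_rot'],o['grip_width'])
E
python3 crop.py s2.png 370 190 90 150 4 s2c.png
```

```text
[ 389.00292329 -298.12549728  247.92715555] [ 3.13722683 -0.00869284 -0.33105326] 76.39610498056821
```

View pics/s2c.png

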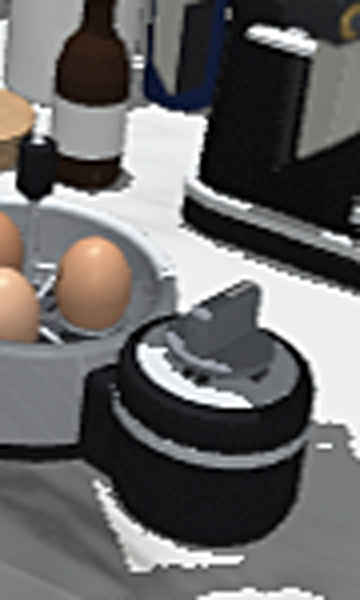

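The crop shows the dial bar now pointing away from the camera (+x, towards OFF), with the dial apparently at full height. I'll move over the handle and check the dial from the top camera.

>>> play_rows([
  {"x": -0.001, "y": -0.015, "z": 0, "twist": 0},
  {"x": -0.003, "y": -0.04, "z": 0, "twist": 0},
  {"x": -0.005, "y": -0.07, "z": 0.005, "twist": 0},
  {"x": -0.007, "y": -0.1, "z": 0.01, "twist": 0},
  {"x": -0.008, "y": -0.12, "z": 0.015, "twist": 0},
  {"x": -0.0085, "y": -0.131, "z": 0.02, "twist": 0},
  {"x": -0.0085, "y": -0.131, "z": 0.02, "twist": 0},
  {"x": -0.0085, "y": -0.131, "z": 0.02, "twist": 0},
])

```text
time: 8.25
tool_pos: [421.7, -170.1, 219.7]
tcp_rot: [3.141, 0.001, -0.331]
contact_force: [0.4, 0.0, -0.6]
grip_width: 92.0
finger_force: 0.0
```

Run:
```python
from h import *
c=shot('top','t3.png'); s=shot('scene','s3.png'); o=bot.get_obs(); print(o['tool_pos'],o['tcp_rot'],o['grip_width'])
a=cv2.imread('pics/t3.png')[195:255,345:460]; b=cv2.imread('pics/s3.png')[180:310,320:465]
a=cv2.resize(a,None,fx=5,fy=5,interpolation=cv2.INTER_CUBIC);b=cv2.resize(b,(290,260),interpolation=cv2.INTER_CUBIC)
o=np.zeros((570,580,3),np.uint8);o[:300,:575]=a;o[305:565,:290]=b;cv2.imwrite('pics/m3.png',o)
```

```text
[ 421.79455367 -170.74004023  220.19056964] [ 3.14125819e+00 -6.09957753e-05 -3.32046873e-01] 91.890960642252
```

View pics/m3.png

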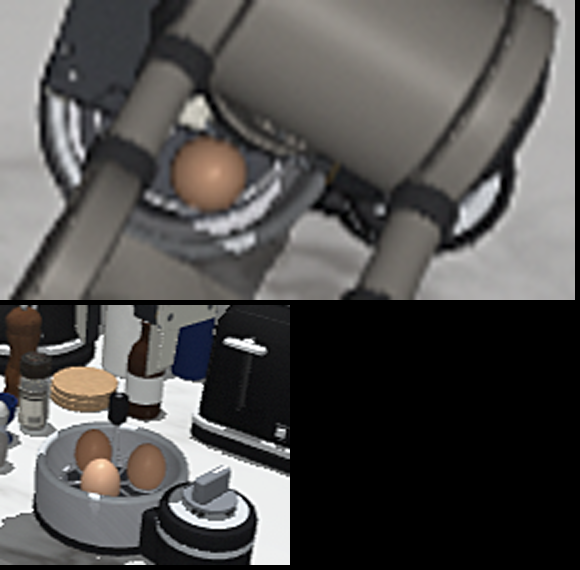

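The top view is occluded by the arm. The scene inset shows the dial raised and its bar pointing from (196,493) to (228,470), along the OFF direction, and the rack is undisturbed. Descending onto the handle.

>>> play_rows([
  {"x": 0, "y": 0, "z": 0.01, "twist": 0},
  {"x": 0, "y": 0, "z": 0.025, "twist": 0},
  {"x": 0, "y": 0, "z": 0.04, "twist": 0},
  {"x": 0, "y": 0, "z": 0.055, "twist": 0},
  {"x": 0, "y": 0, "z": 0.068, "twist": 0},
  {"x": 0, "y": 0, "z": 0.076, "twist": 0},
  {"x": 0, "y": 0, "z": 0.079, "twist": 0},
  {"x": 0, "y": 0, "z": 0.079, "twist": 0},
])

```text
time: 9.15
tool_pos: [421.8, -170.2, 140.9]
tcp_rot: [-3.142, 0.0, -0.332]
contact_force: [0.7, 0.0, -0.3]
grip_width: 91.6
finger_force: 0.0
```

```bash
python3 - <<'E'
from h import *
c=shot('scene','s4.png'); o=bot.get_obs(); print(o['tool_pos'],o['contact_force'])
f=lambda p:np.round(((proj(c,p))-[340,150]+.5)*5-.5)
s=dict(np.load('pics/s3.png.npz'))
for r in(-23,23):
    a=np.radians(-16); print('bar',proj(s,[387.5+r*np.cos(a),-296.5+r*np.sin(a),117]).round())
print(f([421.8,-170,150]),f([421.8,-170,120]),f([421.8,-170.7,o['tool_pos'][2]-25]))
E
python3 crop.py s4.png 340 150 110 110 5 s4c.png
```

```text
[ 422.00532446 -170.24891897  141.36317666] [-0.35154564 -0.53521768 -0.02748781]
bar [418. 267.]
bar [433. 259.]
[194. 370.] [188. 431.] [189. 439.]
```

View pics/s4c.png

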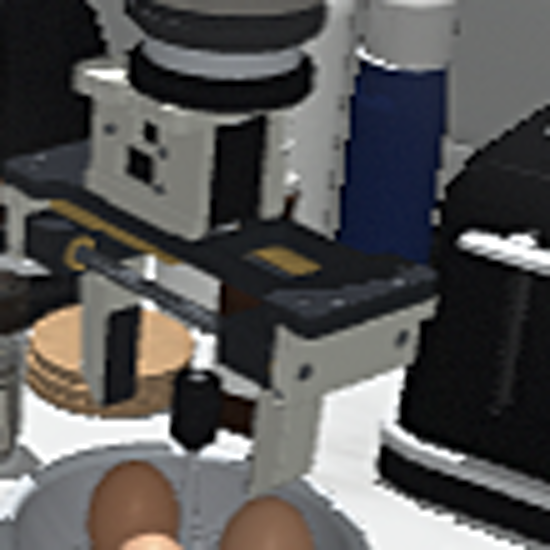

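The crop shows the handle at (197,370–450), midway between the fingers at (110,400) and (285,480). Closing.

>>> play_rows([
  {"x": 0, "y": 0, "z": 0, "twist": 0},
  {"x": 0, "y": 0, "z": 0, "twist": 0},
  {"x": 0, "y": 0, "z": 0, "twist": 0},
  {"x": 0, "y": 0, "z": 0, "twist": 0},
  {"x": 0, "y": 0, "z": 0, "twist": 0},
  {"x": 0, "y": 0, "z": 0, "twist": 0},
  {"x": 0, "y": 0, "z": 0, "twist": 0},
  {"x": 0, "y": 0, "z": 0, "twist": 0},
], jaw=1)

```text
time: 10.0
tool_pos: [421.9, -170.0, 141.2]
tcp_rot: [3.142, 0.0, -0.331]
contact_force: [-0.5, 0.4, 0.6]
grip_width: 32.6
finger_force: 0.0
```

>>> play_rows([
  {"x": 0, "y": 0, "z": 0, "twist": 0},
  {"x": 0, "y": 0, "z": 0, "twist": 0},
  {"x": 0, "y": 0, "z": 0, "twist": 0},
  {"x": 0, "y": 0, "z": 0, "twist": 0},
  {"x": 0, "y": 0, "z": 0, "twist": 0},
  {"x": 0, "y": 0, "z": 0, "twist": 0},
  {"x": 0, "y": 0, "z": 0, "twist": 0},
  {"x": 0, "y": 0, "z": 0, "twist": 0},
])

```text
time: 10.8
tool_pos: [421.9, -170.0, 141.2]
tcp_rot: [-3.142, 0.0, -0.331]
contact_force: [-0.7, 1.6, -0.9]
grip_width: 21.4
finger_force: 30.0
```

>>> play_rows([
  {"x": 0, "y": 0, "z": -0.002, "twist": 0},
  {"x": 0, "y": 0, "z": -0.006, "twist": 0},
  {"x": 0, "y": 0, "z": -0.012, "twist": 0},
  {"x": 0, "y": 0, "z": -0.02, "twist": 0},
  {"x": 0, "y": 0, "z": -0.028, "twist": 0},
  {"x": 0, "y": 0, "z": -0.034, "twist": 0},
  {"x": 0, "y": 0, "z": -0.038, "twist": 0},
  {"x": 0, "y": 0, "z": -0.04, "twist": 0},
])

```text
time: 11.6
tool_pos: [422.0, -170.1, 181.8]
tcp_rot: [3.141, -0.001, -0.331]
contact_force: [0.3, 0.1, -2.1]
grip_width: 21.1
finger_force: 30.0
```

>>> play_rows([
  {"x": 0, "y": 0, "z": -0.004, "twist": 0},
  {"x": 0, "y": 0, "z": -0.014, "twist": 0},
  {"x": 0, "y": 0, "z": -0.028, "twist": 0},
  {"x": 0, "y": 0, "z": -0.046, "twist": 0},
  {"x": 0, "y": 0, "z": -0.064, "twist": 0},
  {"x": 0, "y": 0, "z": -0.08, "twist": 0},
  {"x": 0, "y": 0, "z": -0.09, "twist": 0},
  {"x": 0, "y": 0, "z": -0.095, "twist": 0},
])

```text
time: 12.4
tool_pos: [422.1, -170.1, 277.3]
tcp_rot: [3.141, -0.001, -0.331]
contact_force: [-0.3, 0.6, -3.2]
grip_width: 21.3
finger_force: 30.0
```

```bash
python3 - <<'E'
from h import *
c=shot('scene','s5.png'); o=bot.get_obs(); print(o['tool_pos'],o['tcp_rot'],o['contact_force'],o['moment'],o['grip_width'],o['finger_force'])
E
python3 crop.py s5.png 300 100 170 190 3 s5c.png
```

```text
[ 422.16166398 -170.13319781  277.43313831] [ 3.14117246e+00 -1.66761669e-03 -3.31181688e-01] [ 0.01106884 -0.14532516 -1.94558653] [ 0.03045286  0.05363946 -0.01076854] 21.020441268281985 29.9993097782135
```

View pics/s5c.png

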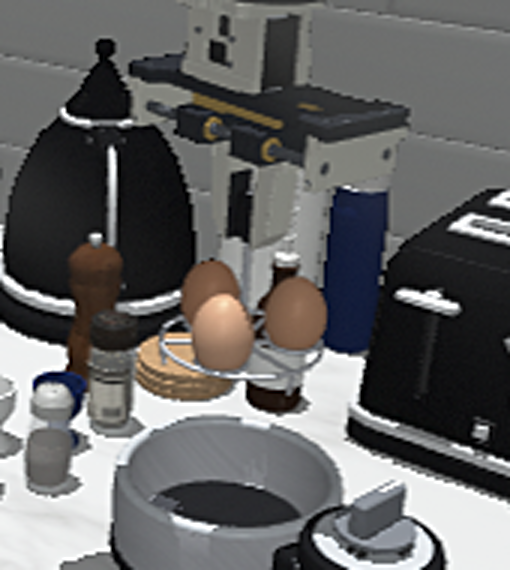

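The rack is up with all three eggs seated and the dial is up at OFF. Carrying it across with its feet about 155 mm high, clear of all the cups and jars.

>>> play_rows([
  {"x": -0.0006, "y": -0.0016, "z": 0, "twist": 0},
  {"x": -0.0025, "y": -0.0063, "z": 0, "twist": 0},
  {"x": -0.0054, "y": -0.0138, "z": 0, "twist": 0},
  {"x": -0.0096, "y": -0.0246, "z": 0, "twist": 0},
  {"x": -0.0151, "y": -0.0386, "z": 0, "twist": 0},
  {"x": -0.0217, "y": -0.0556, "z": 0, "twist": 0},
  {"x": -0.0294, "y": -0.0753, "z": 0, "twist": 0},
  {"x": -0.0385, "y": -0.0985, "z": 0, "twist": 0},
])

```text
time: 13.25
tool_pos: [417.2, -62.7, 276.2]
tcp_rot: [-3.142, 0.0, -0.331]
contact_force: [0.9, 1.1, -2.7]
grip_width: 21.3
finger_force: 30.0
```

>>> play_rows([
  {"x": -0.0096, "y": -0.0246, "z": 0, "twist": 0},
  {"x": -0.0192, "y": -0.0492, "z": 0, "twist": 0},
  {"x": -0.0289, "y": -0.0739, "z": 0, "twist": 0},
  {"x": -0.0385, "y": -0.0985, "z": 0, "twist": 0},
  {"x": -0.0481, "y": -0.1231, "z": 0, "twist": 0},
  {"x": -0.0578, "y": -0.1478, "z": 0, "twist": 0},
  {"x": -0.0674, "y": -0.1724, "z": 0, "twist": 0},
  {"x": -0.077, "y": -0.197, "z": 0, "twist": 0},
])

```text
time: 14.05
tool_pos: [407.8, 149.0, 276.2]
tcp_rot: [-3.141, 0.0, -0.33]
contact_force: [0.4, -1.0, -2.8]
grip_width: 21.1
finger_force: 30.0
```

>>> play_rows([
  {"x": -0.0091, "y": -0.0232, "z": 0, "twist": 0},
  {"x": -0.0168, "y": -0.0429, "z": 0, "twist": 0},
  {"x": -0.0234, "y": -0.0599, "z": 0, "twist": 0},
  {"x": -0.0289, "y": -0.0739, "z": 0, "twist": 0},
  {"x": -0.0331, "y": -0.0847, "z": 0, "twist": 0},
  {"x": -0.036, "y": -0.0922, "z": 0, "twist": 0},
  {"x": -0.0379, "y": -0.0969, "z": 0, "twist": 0},
  {"x": -0.0385, "y": -0.0985, "z": 0, "twist": 0},
])

```text
time: 14.85
tool_pos: [404.2, 253.0, 276.1]
tcp_rot: [3.141, -0.0, -0.331]
contact_force: [-0.1, -0.0, -2.4]
grip_width: 21.4
finger_force: 30.0
```

>>> play_rows([
  {"x": 0, "y": 0, "z": 0.002, "twist": 0},
  {"x": 0, "y": 0, "z": 0.007, "twist": 0},
  {"x": 0, "y": 0, "z": 0.014, "twist": 0},
  {"x": 0, "y": 0, "z": 0.023, "twist": 0},
  {"x": 0, "y": 0, "z": 0.032, "twist": 0},
  {"x": 0, "y": 0, "z": 0.039, "twist": 0},
  {"x": 0, "y": 0, "z": 0.043, "twist": 0},
  {"x": 0, "y": 0, "z": 0.045, "twist": 0},
])

```text
time: 15.65
tool_pos: [404.3, 252.6, 230.6]
tcp_rot: [3.141, 0.001, -0.331]
contact_force: [0.5, 0.4, -2.7]
grip_width: 21.3
finger_force: 30.0
```

>>> play_rows([
  {"x": 0, "y": 0, "z": 0.001, "twist": 0},
  {"x": 0, "y": 0, "z": 0.004, "twist": 0},
  {"x": 0, "y": 0, "z": 0.009, "twist": 0},
  {"x": 0, "y": 0, "z": 0.014, "twist": 0},
  {"x": 0, "y": 0, "z": 0.019, "twist": 0},
  {"x": 0, "y": 0, "z": 0.022, "twist": 0},
  {"x": 0, "y": 0, "z": 0.023, "twist": 0},
  {"x": 0, "y": 0, "z": 0.023, "twist": 0},
])

```text
time: 16.45
tool_pos: [404.4, 252.7, 208.0]
tcp_rot: [3.141, 0.0, -0.331]
contact_force: [-0.4, 0.4, -3.4]
grip_width: 21.6
finger_force: 30.0
```

Run:
```python
from h import *
t=shot('top','t6.png');c=shot('scene','s6.png'); o=bot.get_obs(); print(o['tool_pos'],o['tcp_rot'],o['contact_force'],o['grip_width'],o['finger_force'])
a=cv2.imread('pics/t6.png')[170:270,180:340]; b=cv2.imread('pics/s6.png')[120:270,180:350]
a=cv2.resize(a,None,fx=4,fy=4,interpolation=cv2.INTER_CUBIC)[:, :400];b=cv2.resize(b,None,fx=2,fy=2,interpolation=cv2.INTER_CUBIC)
b=cv2.resize(cv2.imread('pics/s6.png')[120:260,180:330],(400,373));o=np.hstack([a,np.vstack([b,np.zeros((27,400,3),np.uint8)])]);cv2.imwrite('pics/m6.png',o)
```

```text
[404.50089529 252.70921915 208.30631067] [-3.14146698e+00 -2.62083421e-04 -3.31251569e-01] [ 0.78270045  0.08665388 -2.40878797] 21.208283576330793 29.999437630176544
```

View pics/m6.png

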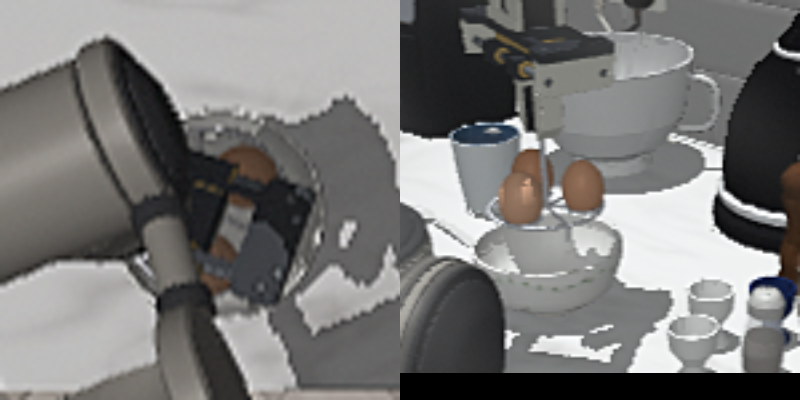

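The rack is level over the bowl, with its ring at (547,208) directly above the bowl mouth at (547,250). All three eggs are seated and the cups are untouched. Handing in.

>>> play_rows([
  {"x": 0, "y": 0, "z": 0, "twist": 0},
  {"x": 0, "y": 0, "z": 0, "twist": 0},
  {"x": 0, "y": 0, "z": 0, "twist": 0},
  {"x": 0, "y": 0, "z": 0, "twist": 0},
  {"x": 0, "y": 0, "z": 0, "twist": 0},
  {"x": 0, "y": 0, "z": 0, "twist": 0},
  {"x": 0, "y": 0, "z": 0, "twist": 0},
  {"x": 0, "y": 0, "z": 0, "twist": 0},
])

```text
time: 17.35
tool_pos: [404.4, 252.7, 208.2]
tcp_rot: [3.142, -0.0, -0.331]
contact_force: [0.6, -0.9, -2.1]
grip_width: 21.4
finger_force: 30.0
```

```bash
python3 -c "
from plant import bot
print(bot.close_job())"
```

```text
the job is handed in; nothing more can be done
None
```

I handed the job in at 17.35 s: the dial is at OFF and sprung back up, and the rack with its three eggs is held level over the white bowl, feet about 22 mm above the rim; the hand-in returned no verdict.

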